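# Zero the peak pointer and set a loaded board to its overhang mark

## Robot

A 6-joint arm with a two-finger parallel gripper is mounted at the origin on the work surface. World frame = base frame: x ahead of the robot, y to its left, z up, the work surface at z = 0. Lengths are in mm, angles in rad, forces in N, time in s.
With the tool pointing down it reaches from about 275 to 750 mm from the base axis. Payload 10.2 kg.
Tool frame: the origin (TCP) lies at the very end of the fingers, on their centre line; the grasp point (between the pads) lies 19 mm behind it; z points along the fingers, y is the line along which they close (so a half turn about z gives the same grasp; the last joint's range is limited). The gripper opens to 85 mm and grips with 20 to 120 N. Pads are 22 mm wide; open, the fingers measure 114 mm over their backs; the gripper's body (76 mm by 85 mm) begins 54 mm behind the grasp point. The pads swing forward as they close: fully open they stand 13 mm farther back than shut.
Start: joints at [0.995, 0.313, 1.498, -0, 1.331, -0.223], TCP at [181.414, 492.666, 231.294] pointing down, gripper open.
Joint ranges: [-2.94, 2.94], [-0.97, 2.17], [0.19, 2.56], [-1.23, 4.37], [0.02, 3.11], [-2.88, 2.88]. Speed limits (rad/s): [2.39, 2.39, 3.01, 3.14, 3.14, 3.14].

## Interface

Orientations are given as a unit quaternion [w, x, y, z].
In Python, from rig import ctrl, optics gives the robot as it stands. The module is installed in compiled form; this text tells all that it offers.
- The arm moves only by the shell command python3 -m handwheel 'ROWS' [FORCE]. ROWS is JSON, a list that holds one entry, the list of rows, each a list of 5 numbers: the gripper command: -1 is fully open, 1 is shut, values between are in proportion, then the shift along the world's x, y, z in units of 50 mm (1.0 is 50 mm), then the turn about the world's z in units of 8 degrees (1.0 is 8 degrees). In form: [[[gripper, tx, ty, tz, twist], ...]]. A call has 1 to 10 rows; each row shifts and turns the commanded pose from where the row before left it; what a row does not reach is not made up. A row lasts 1/10 s, in which the tool goes at most 50 mm and 8.59 degrees, less where a joint would pass 70% of its speed; a pose out of reach is approached as far as the arm can. A call is refused whole if a number of a shift passes 1 or a number of a turn 1, either way. A call with a gripper value outside its range is refused whole. The fingers move at their own pace and stop on an object; FORCE is the grip in N (left out, the last holds). Time passes only in rows, so rows that do not move let the fingers close. It gives the time, the measured TCP pose, the force, the opening and the grip force at its end, in the units of the state.
- ctrl.sense(): the state, without advancing time (a new reading comes with each control period).
- optics.capture(name): name is "side" or "top" or "wrist"; returns a dict with "img" (420x560x3 uint8, blue, green, red), "K" (3x3 intrinsics, pixels), "R" (3x3) and "t" (3): a world point X has camera coordinates R X + t. Camera axes: x right, y down, z forward; pixel columns grow to the right and rows downward; lengths in mm; the calibration is good to about 2 mm. A picture is of the moment at which its call begins. There is no depth.
- ctrl.finish_job(): hands the job in; it is judged then, once.
The state is a dict: "time_s": time; "joints": joint angles; "dq": joint speeds; "tau": joint torques, N m; "eef_pos": TCP position; "ee_rot": TCP orientation; "force": force on the tool from outside, world axes, zero at the start; "wrist_torque": the same for the moment, N m; "grip_width": opening from 0.0 (shut) to 1.0 (fully open); "grip_force": force on a finger pad.
Only numpy, scipy, OpenCV 4.12 (cv2) and the standard library are available. Lean on these libraries where they do the work, as an engineer would, in place of code of your own. Each camera call takes 0.05 s, during which the arm holds its last target. There are 200 camera calls.

## Task

Get the overhang test on the school lab bench ready: first turn the knob of the peak-pointer gauge back to its zero stop, then slide the board outward along its wooden block, brass weight standing on it, until its free end is level with the finger of the marker stand. At that overhang the board would tip off the block, so keep it level on the block throughout and finish while still holding it there: do not let go. The weight stays where it stands on the board, and the beaker, the dropper bottle and the burner are left alone.

Things in the scene. Friction and masses are not known exactly. Their poses are not given: they have to be found in the camera images.
- peak (a joint): angle (rad) of the gauge's black knob, which carries the peak pointer. 0 = the zero stop, where pointer and bar lie along the gauge's x axis and the pointer, on the bar's -x side, meets the small steel pin on the dial; grows as the knob turns clockwise seen from above, up to 2.6. Turn it anticlockwise seen from above to reach zero. Light, even friction (0.03 N m); it stays where it is left.
- peak_grip (a point): point on the knob's vertical axis at the height to grip, 59.5 mm above the bench. The knob is a bar 36 mm long, 14 mm thick across, its top 71.5 mm above the bench, on a disc of 38 mm diameter whose top is 39.5 mm above the bench. This point turns with the knob: its x axis runs along the bar (pointer on the -x side).
- gauge: the peak-pointer gauge: a fixed flat grey case 110 x 110 x 30 mm with a white dial on top, to the robot's right. Origin: centre of its underside; its x axis is the bar direction at zero.
- block: the fixed wooden support block, 160 (x) x 70 (y) x 80 mm high. Origin: centre of its underside. Its +x axis is the outward sliding direction, roughly to the robot's left; its outer edge lies 80 mm from the origin along +x.
- board: the loose pale board, 320 (x) x 80 (y) x 12 mm, about 0.4 kg, lying on the block (underside 80 mm above the bench), nearly parallel to it; +x is towards its free (outer) end. Origin: centre of its underside. At the mark the balance point of board and weight lies 15 to 75 mm beyond the block's edge, so let go it tips; 1 to 6 N of downward hold at the handle keeps it level.
- handle (a point): middle of the upright wooden handle block fixed on the board near its inner end: 40 (x) x 24 (y) mm, 45 mm high above the board's top, centred 135 mm from the board's origin along -x. This point is 25 mm above the board's upper face (20 mm below the handle's top). Axes as the board's. Nothing else stands within 50 mm of it.
- board_end (a point): middle of the upper edge of the board's free (outer) end. Axes as the board's. Starts 80 to 170 mm short of the mark.
- weight: loose brass weight, 42 mm in diameter and 46 mm high, 0.25 kg, standing on the board near its free end, about 115 mm from the board's origin along +x. Origin: centre of its underside.
- mark (a point): the mark: tip of the marker's horizontal steel finger, 6 mm wide, level with the board's upper face, about 14 mm to the side of the board's path (the far side from the robot). Its axes are the block's: x points outward. The board is right when its free end's edge has the same x here as this point (the finger's centre line).
- marker: the fixed marker stand on the bench: steel foot 70 x 60 x 14 mm centred 50 mm from this origin along -y, a 10 mm upright rod 135 mm high and a finger pointing to +y. Origin: on the bench, straight below the finger's tip.
- beaker: empty glass beaker, 68 mm across, 90 mm high, a bystander. Origin: centre of its underside.
- dropper: small white dropper bottle with red cap, 36 mm across, 75 mm high, a bystander. Origin: centre of its underside.
- burner: unlit steel gas burner, foot 84 mm across, 150 mm high, a bystander. Origin: centre of its underside.
Not all that is in view belongs to the job. What is shaped like the gauge but blue or orange is not meant.

How it is judged (in metres and radians):
On the way, in this order (a step that is already met when the one before it is completed fails the run):
1. the peak pointer's knob is turned back to its zero stop (value of joint peak below 0.06 rad), for 0.2 s.
2. the board's free end is level with the mark, the board flat on its block and held by the robot (x of board_end in the frame of mark between -0.007 and 0.007 m and angle between board's own z axis and vertical below 0.035 rad and contact force between board and block above 0.3 N and contact force between the fingers and board above 0.5 N), for 0.3 s.
At the end, for the whole second after the job is handed in: Knob within 0.08 rad of zero; board end within 7 mm of the mark, board flat on the block (tilt < 0.035 rad, within 0.1 rad and 20 mm of its middle line), still, held by the fingers, clear of the marker; weight upright, untouched, 100-130 mm along the board, within 18 mm of its middle (all of step 2 and value of joint peak below 0.08 rad and angle between weight's own z axis and vertical below 0.1 rad and x of weight in the frame of board between 0.1 and 0.13 m and y of weight in the frame of board between -0.018 and 0.018 m and contact force between weight and board above 0.5 N and angle between the x axis of board and the x axis of block, either way round below 0.1 rad and y of board in the frame of block between -0.02 and 0.02 m and contact force between each of board, weight and marker below 0.2 N and contact force between each of the arm, the fingers and weight below 0.2 N and linear speed of board below 0.02 m/s); the arm keeps its last pose, push and grip.
It fails at once if the board tips (more than 0.12 rad) (angle between board's own z axis and vertical above 0.12 rad).
It fails at once if the weight topples (angle between weight's own z axis and vertical above 0.4 rad).
It fails at once if the glass beaker is disturbed (moved more than 25 mm) (distance of beaker from where it was at the start of the episode above 0.025 m).
It fails at once if the dropper bottle is disturbed (moved more than 25 mm) (distance of dropper from where it was at the start of the episode above 0.025 m).
It fails at once if the burner is disturbed (moved more than 25 mm) (distance of burner from where it was at the start of the episode above 0.025 m).
It also fails if it takes over 51 s, if anything falls off the work surface, if the arm or the gripper's body presses on something with over 40 N, if the wrist force passes 120 N, or if a joint passes its speed limit or range.

## Working session

There is one attempt and no reset: what is moved stays moved. The work goes in short steps, Python scripts to look and compute and a shell command to move; the robot and the scene stay as the last step left them, time stands still between calls to the robot, and variables do not carry over. Pictures are saved under pics/ and viewed, at most 11 in all, crops included, and the job is handed in when it is done.

```bash
mkdir -p pics; cat > h.py <<'E'
import numpy as np,cv2
from rig import ctrl,optics
def ray(c,u,v,z):
    K,R,t=[np.array(c[k],float) for k in "KRt"]
    d=R.T@np.linalg.solve(K,[u,v,1.]); o=-R.T@t
    return (o+d*(z-o[2])/d[2])[:2].round(1)
def proj(c,X):
    p=c["K"]@(np.array(c["R"])@np.array(X,float)+np.array(c["t"]));return (p[:2]/p[2]).round(1)
E
python3 - <<'E'
from h import *
import pickle
for n in("top","side"):
    c=optics.capture(n);cv2.imwrite(f"pics/{n}0.png",c["img"]);pickle.dump(c,open(n+"0.pkl","wb"))
s=ctrl.sense();print(s["time_s"],s["eef_pos"],s["ee_rot"],s["force"])
E
```

```text
0.1 [181.30094762 492.45714423 230.79034393] [-2.26851131e-04  1.75485704e-01  9.84481804e-01 -5.42133228e-04] [ 0.34341697 -0.09812893  0.53864497]
```

View pics/top0.png

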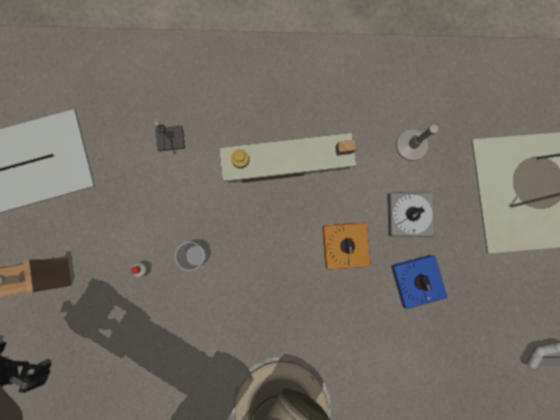

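View pics/side0.png

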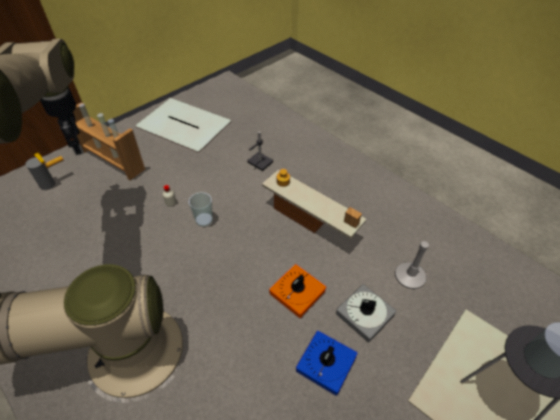

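The top view shows three gauge shapes: grey (412,214), orange (347,246) and blue (420,282). The grey one with the white dial fits the description. The board runs from (221,163) to (355,150), with the weight at (240,158), the handle at (346,147) and the marker at (170,138). I'll enlarge the grey gauge, board and marker.

```bash
python3 - <<'E'
from h import *
import pickle
c=pickle.load(open("top0.pkl","rb"));im=c["img"]
r=lambda x0,y0,w,h,k:cv2.resize(im[y0:y0+h,x0:x0+w],None,fx=k,fy=k,interpolation=cv2.INTER_CUBIC)
a=r(385,185,55,60,5) # 275x300
b=r(150,115,105,60,5) #525x300
d=r(320,125,80,60,5) # 400x300 
e=r(385,115,60,60,5)
cv2.imwrite("pics/crop1.png",np.vstack([np.hstack([a,b]),np.hstack([d,e,np.zeros((300,100,3),np.uint8)])]))
for n,p,z in[("gauge",(412,214),39),("board outer near",(224,180),92),("outer far",(220,147),92),("inner far",(353,134),92),("inner near",(355,166),92)]:print(n,ray(c,*p,z))
print(c["K"],-np.array(c["R"]).T@c["t"])
E
```

```text
gauge [ 480.  -322.2]
board outer near [548.3 142.5]
outer far [627.8 154.3]
inner far [ 666.2 -164.4]
inner near [ 587.9 -168.8]
[[412.32524048   0.         277.58346143]
 [  0.         412.32524048 207.65658436]
 [  0.           0.           1.        ]] [ 383.69695907   32.1521086  1058.13168844]
```

View pics/crop1.png

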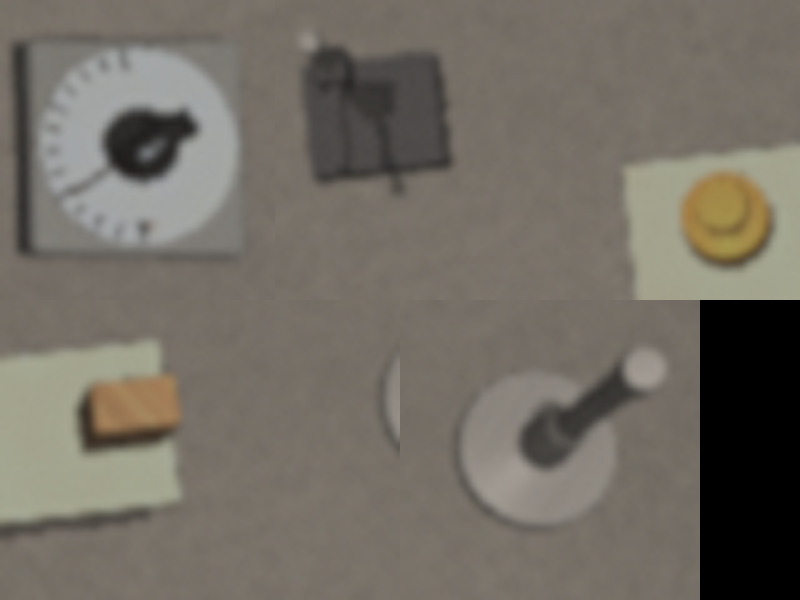

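The crop confirms the grey gauge. The knob is at crop (140,145), the pointer runs lower left to (70,193), and the reddish zero pin is at the bottom at (145,228), so peak is about 1 rad. The weight, handle, burner (foot at crop (540,450)) and marker are all clear. I'll move above the gauge, turning about -36° on the way.

```bash
python3 -m handwheel '[[[-1,0.33,-0.9,0,-0.25],[-1,0.33,-0.9,0,-0.25],[-1,0.33,-0.9,0,-0.25],[-1,0.33,-0.9,0,-0.25],[-1,0.33,-0.9,0,-0.25],[-1,0.33,-0.9,0,-0.25],[-1,0.33,-0.9,0,-0.25],[-1,0.33,-0.9,0,-0.25],[-1,0.33,-0.9,0,-0.25]]]'; python3 -m handwheel '[[[-1,0.33,-0.9,0,-0.25],[-1,0.33,-0.9,0,-0.25],[-1,0.33,-0.9,0,-0.25],[-1,0.33,-0.9,0,-0.25],[-1,0.33,-0.9,0,-0.25],[-1,0.33,-0.9,0,-0.25],[-1,0.33,-0.9,0,-0.25],[-1,0.33,-0.9,0,-0.25],[-1,0.33,-0.9,0,-0.25],[-1,0,0,0,0]]]'
python3 - <<'E'
from h import *
import pickle
c=optics.capture("wrist");cv2.imwrite("pics/w1.png",c["img"]);pickle.dump(c,open("w1.pkl","wb"))
s=ctrl.sense();print(s["eef_pos"],s["ee_rot"],s["joints"])
t=pickle.load(open("top0.pkl","rb"))
for p in [(385+28/5,185+42/5),(385+243/5,185+42/5),(385+243/5,185+255/5),(385+28/5,185+255/5)]:
  X=ray(t,*p,30);print(X,proj(c,[*X,30]))
print(-np.array(c["R"]).T@c["t"])
E
```

```text
time_s: 1.0
eef_pos: [330.0, 85.8, 231.3]
ee_rot: [0.0, 0.328, 0.945, 0.0]
force: [1.4, 0.2, -0.1]
grip_width: 1.001
grip_force: 0.0
time_s: 2.0
eef_pos: [478.6, -321.6, 229.1]
ee_rot: [-0.001, 0.473, 0.881, -0.0]
force: [0.2, 0.5, -0.4]
grip_width: 1.004
grip_force: 0.0
[ 478.24084707 -319.07191484  229.60653651] [-1.16794176e-03  4.72151882e-01  8.81516379e-01  3.31730184e-04] [-7.92029177e-01  4.26235099e-01  1.34150276e+00 -5.82968214e-05
  1.37628240e+00 -1.37935278e+00]
[ 532.2 -271.8] [356.4 170.2]
[ 534.2 -381.5] [293.7 257.8]
[ 426.3 -378.8] [204.9 200.8]
[ 424.6 -270.4] [262.6 104.1]
[ 433.04786635 -251.97458967  371.77180311]
```

View pics/w1.png

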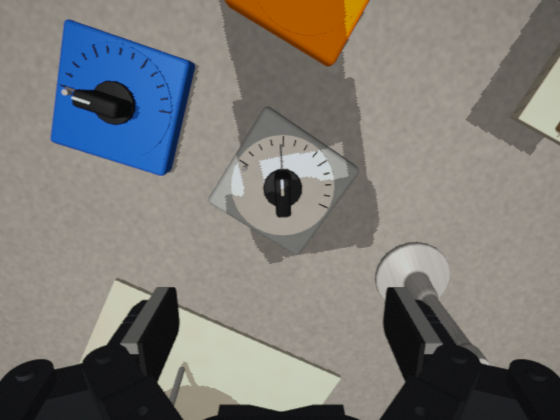

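The wrist view shows the grey gauge's corners at (268,107), (357,170), (297,254) and (210,200). The knob disc is at (283,187), the bar end at (283,215), the pointer tip at (281,146), and the pin mark at the left, (243,163).

```bash
python3 - <<'E'
from h import *
import pickle
c=pickle.load(open("w1.pkl","rb"))
q=np.array([ray(c,*p,30) for p in [(268,107),(357,170),(297,254),(210,200)]]);print(q,q.mean(0))
for i in range(4):
  d=q[(i+1)%4]-q[i];print(np.degrees(np.arctan2(d[1],d[0])))
C=q.mean(0);p=ray(c,281,146,34);d=p-C;print("ptr",p,np.degrees(np.arctan2(d[1],d[0])))
print(ray(c,283,187,39.5),ray(c,283,204,71.5),proj(c,[*C,39.5]))
p=ray(c,243,163,31)-C;print("pin",np.degrees(np.arctan2(p[1],p[0])))
im=cv2.resize(c["img"][95:265,200:370],None,fx=3.4,fy=3.4,interpolation=cv2.INTER_CUBIC);cv2.imwrite("pics/w1c.png",im)
E
```

```text
[[ 430.  -269.8]
 [ 532.6 -271.3]
 [ 534.6 -376.1]
 [ 430.1 -375.3]] [ 481.825 -323.125]
-0.8375979222879066
-88.90670180600601
179.5613805914136
90.0543087794824
ptr [ 458.9 -292.1] 126.46144469833258
[ 481.4 -322.5] [ 485.2 -328.4] [283.  187.8]
pin -176.51503342303118
```

View pics/w1c.png

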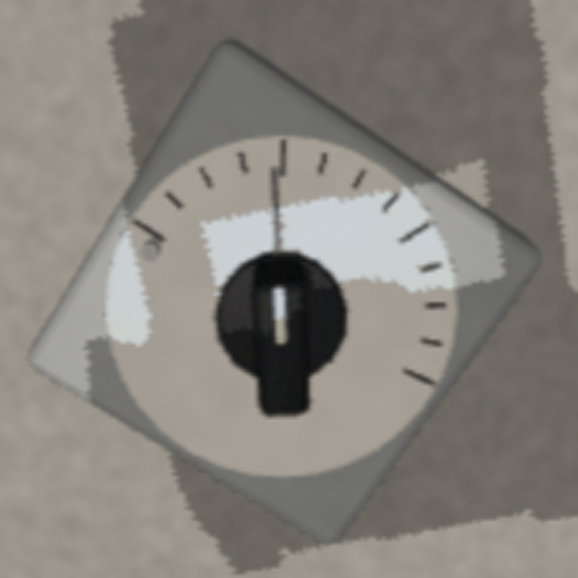

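```bash
python3 -m handwheel '[[[-1,0.07,-0.11,0,0.35],[-1,0,0,-0.9,0],[-1,0,0,-0.9,0],[-1,0,0,-0.9,0],[-1,0,0,-0.7,0],[-1,0,0,-0.3,0],[-1,0,0,0,0],[-1,0,0,0,0]]]' 30
```

```text
time_s: 2.85
eef_pos: [482.2, -322.4, 47.3]
ee_rot: [0.0, 0.449, 0.893, -0.0]
force: [0.3, 0.4, 0.4]
grip_width: 0.997
grip_force: 0.0
```

```bash
python3 -m handwheel '[[[1,0,0,0,0],[1,0,0,0,0],[1,0,0,0,0],[1,0,0,0,0],[1,0,0,0,0],[1,0,0,0,0],[1,0,0,0,0]]]' 30; python3 -m handwheel '[[[1,0,0,0,0.7],[1,0,0,0,0.7],[1,0,0,0,0.7],[1,0,0,0,0.7],[1,0,0,0,0.7],[1,0,0,0,0.7],[1,0,0,0,0.7],[1,0,0,0,0.7],[1,0,0,0,0.7],[1,0,0,0,0]]]'
python3 -m handwheel '[[[1,0,0,0,0.2],[1,0,0,0,0.2],[1,0,0,0,0]]]'; python3 - <<'E'
from h import *
import pickle
s=ctrl.sense();print(s["ee_rot"],s["wrist_torque"],s["force"],s["joints"])
E
```

```text
time_s: 3.55
eef_pos: [481.4, -323.3, 46.7]
ee_rot: [-0.0, 0.449, 0.893, -0.0]
force: [-5.3, -1.5, 4.2]
grip_width: 0.16
grip_force: 32.8
time_s: 4.55
eef_pos: [481.1, -323.7, 46.7]
ee_rot: [-0.001, 0.025, 1.0, -0.001]
force: [-5.7, -2.4, 3.4]
grip_width: 0.155
grip_force: 32.8
time_s: 4.85
eef_pos: [481.1, -323.7, 46.7]
ee_rot: [-0.001, -0.002, 1.0, -0.001]
force: [-6.5, -4.2, 5.0]
grip_width: 0.158
grip_force: 32.8
[-7.28302905e-04 -2.02417247e-03  9.99997521e-01 -5.74590740e-04] [-0.46977033  1.11575271  0.03211749] [-6.47345421 -4.2448681   5.00676656] [-7.93372728e-01  6.32534789e-01  1.52751214e+00 -2.21854689e-03
  9.81745811e-01 -2.36698466e+00]
```

```bash
python3 -m handwheel '[[[1,0,0,0,0.15],[1,0,0,0,0.15],[1,0,0,0,0]]]'; python3 - <<'E'
from h import *
s=ctrl.sense();print(s["ee_rot"],s["wrist_torque"])
E
```

```text
time_s: 5.15
eef_pos: [481.1, -323.7, 46.7]
ee_rot: [-0.001, -0.022, 1.0, -0.0]
force: [-6.8, -3.4, 4.7]
grip_width: 0.161
grip_force: 43.3
[-5.18967642e-04 -2.15669785e-02  9.99767222e-01 -3.12303016e-04] [-0.44889602  1.2092738  -1.07485412]
```

```bash
python3 -m handwheel '[[[-1,0,0,0,0],[-1,0,0,0,0],[-1,0,0,0,0],[-1,0,0,0,0],[-1,0,0,0.9,0],[-1,0,0,0.95,0],[-1,0,0,0.95,0],[-1,0,0,0.95,0],[-1,0,0,0,0]]]'; python3 - <<'E'
from h import *
import pickle
c=optics.capture("wrist");s=ctrl.sense();print(s["eef_pos"])
u,v=proj(c,[482,-323,40]).astype(int);print(u,v)
a=cv2.resize(c["img"][max(v-80,0):v+80,max(u-80,0):u+80],(480,480),interpolation=cv2.INTER_CUBIC);cv2.imwrite("pics/w2.png",a)
t=pickle.load(open("top0.pkl","rb"))
P=lambda x,y:(320+x/5,125+(y-300)/5)
h=np.array([ray(t,*P(*p),137) for p in[(90,385),(178,378),(180,430),(95,437)]]);print(h,h.mean(0))
Q=lambda x,y:(150+(x-275)/5,115+y/5)
print("tip?",ray(t,*Q(398,190),92),"weight",ray(t,*Q(727,215),138))
E
```

```text
time_s: 6.05
eef_pos: [483.6, -324.1, 240.6]
ee_rot: [0.004, -0.023, 1.0, -0.004]
force: [-0.3, -0.0, -0.4]
grip_width: 1.0
grip_force: 0.0
[ 482.73113848 -323.39367391  236.81963154]
284 178
[[ 633.5 -120.6]
 [ 637.6 -161.1]
 [ 613.3 -161.9]
 [ 609.3 -122.9]] [ 623.425 -141.625]
tip? [611.1 261.5] weight [591.6 101.6]
```

View pics/w2.png

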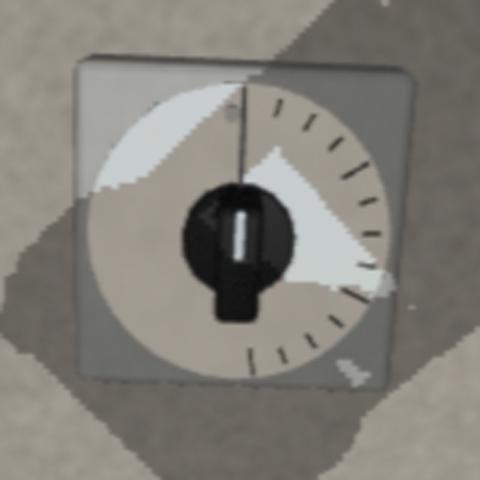

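The pointer at (242,90) lies against the pin at (232,112), so the knob is at zero. Next I'll move to the handle, turning to grip across its 24 mm side.

```bash
python3 -m handwheel '[[[-1,0.28,0.36,0,-1],[-1,0.28,0.36,0,-1],[-1,0.28,0.36,0,-1],[-1,0.28,0.36,0,-1],[-1,0.28,0.36,0,-1],[-1,0.28,0.36,0,-1],[-1,0.28,0.36,0,-1],[-1,0.28,0.36,0,-1],[-1,0.28,0.36,0,-1],[-1,0.28,0.36,0,-1]]]'; python3 -m handwheel '[[[-1,0,0,0,-0.6],[-1,0,0,0,0],[-1,0,0,0,0]]]'
python3 - <<'E'
from h import *
import pickle
c=optics.capture("wrist");cv2.imwrite("pics/w3.png",c["img"]);pickle.dump(c,open("w3.pkl","wb"))
c=optics.capture("top");pickle.dump(c,open("t1.pkl","wb"))
s=ctrl.sense();print(s["eef_pos"],s["ee_rot"],s["joints"])
E
```

```text
time_s: 7.1
eef_pos: [622.1, -141.8, 232.0]
ee_rot: [-0.001, 0.628, 0.779, -0.0]
force: [0.1, -0.3, 0.6]
grip_width: 1.007
grip_force: 0.0
time_s: 7.4
eef_pos: [621.6, -142.9, 232.7]
ee_rot: [-0.001, 0.657, 0.754, -0.0]
force: [-0.7, -0.9, -0.6]
grip_width: 0.999
grip_force: 0.0
[ 621.62132628 -143.17504151  233.28601165] [-4.07243014e-04  6.57038794e-01  7.53856642e-01 -1.40613057e-04] [-4.09711713e-01  5.69352251e-01  1.11138419e+00 -2.19212053e-05
  1.46171760e+00 -5.46737624e-01]
```

View pics/w3.png

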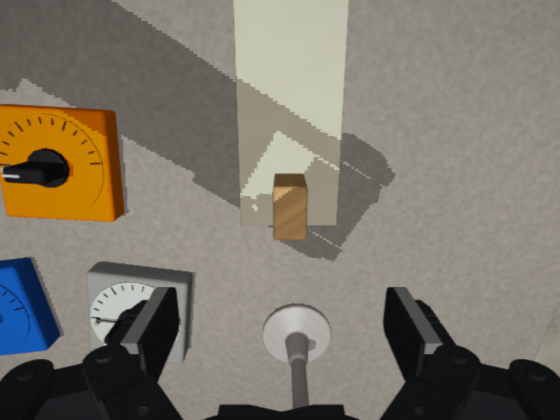

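The wrist view shows the handle top at (274,187)–(307,240), with the board edges either side and the burner at (297,333) clear of it. I'll work out the handle pose and enlarge the marker.

```bash
python3 - <<'E'
from h import *
import pickle
c=pickle.load(open("w3.pkl","rb"))
h=np.array([ray(c,*p,137) for p in[(274,187),(306,187),(307,239),(275,240)]]);print(h,h.mean(0))
L=np.array([ray(c,*p,92) for p in[(235,0),(241,225),(349,0),(336,225)]]);print(L)
for d in(L[0]-L[1],L[2]-L[3],h[0]-h[3],h[1]-h[2]):print(np.degrees(np.arctan2(d[1],d[0])))
t=pickle.load(open("t1.pkl","rb"));s=pickle.load(open("side0.pkl","rb"))
g=lambda im,x0,y0,w,k:cv2.resize(im[y0:y0+w,x0:x0+w],None,fx=k,fy=k,interpolation=cv2.INTER_CUBIC)
cv2.imwrite("pics/m.png",np.hstack([g(t["img"],145,110,50,8),g(s["img"],238,126,50,8)]))
Q=lambda x,y:(150+(x-275)/5,115+y/5)
f=np.array([ray(t,*Q(*p),14) for p in[(305,62),(440,53),(450,165),(318,180)]]);print("foot",f,f.mean(0))
E
```

```text
[[ 614.1 -121.9]
 [ 635.7 -118.8]
 [ 642.5 -156.5]
 [ 620.  -160.4]] [ 628.075 -139.4  ]
[[ 570.7   -5.8]
 [ 591.7 -169.8]
 [ 648.4    5. ]
 [ 670.5 -158.8]]
97.29694615397516
97.68398182973397
98.71261018000759
100.22458159550085
foot [[695.9 330.6]
 [702.1 261.3]
 [643.1 253.9]
 [633.9 321.1]] [668.75  291.725]
```

View pics/m.png

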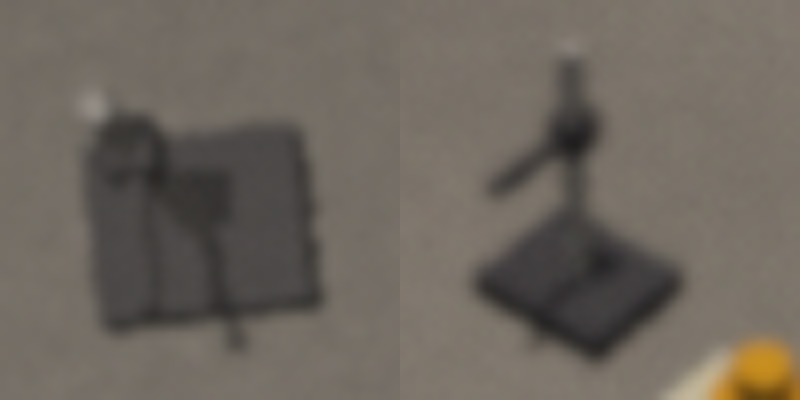

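```bash
python3 - <<'E'
from h import *
import pickle
t=pickle.load(open("t1.pkl","rb"));s=pickle.load(open("side0.pkl","rb"))
print("tip top",ray(t,164.4,149.8,92),"tip side",ray(s,249.9,149.5,92))
print("foot-based: top",proj(t,[619,285,92]),"side",proj(s,[619,285,92]))
f=[ray(t,145+x/8,110+y/8,14) for x,y in[(88,140),(298,122),(320,303),(108,327)]];print(f,np.mean(f,0))
f=[ray(s,238+x/8,126+y/8,14) for x,y in[(170,210),(285,270),(195,345),(75,278)]];print(f,np.mean(f,0))
E
```

```text
tip top [618.4 286. ] tip side [621.  287.3]
foot-based: top [164.8 149.5] side [249.9 150.1]
[array([695.6, 330.6]), array([703. , 263.3]), array([643.4, 253.9]), array([634.2, 321.4])] [669.05 292.3 ]
[array([692.4, 324.9]), array([702.7, 261.2]), array([642.4, 252.8]), array([632.6, 319.8])] [667.525 289.675]
```

```bash
python3 -m handwheel '[[[-1,0.13,0.07,0,0],[-1,0,0,-0.9,0],[-1,0,0,-0.9,0],[-1,0,0,-0.6,0],[-1,0,0,-0.24,0],[-1,0,0,0,0],[-1,0,0,0,0]]]' 40; python3 - <<'E'
from h import *
c=optics.capture("wrist");cv2.imwrite("pics/w4.png",c["img"])
E
```

```text
time_s: 8.2
eef_pos: [629.4, -139.7, 103.6]
ee_rot: [0.001, 0.657, 0.754, 0.0]
force: [0.2, 0.6, 0.1]
grip_width: 0.993
grip_force: 0.0
```

View pics/w4.png

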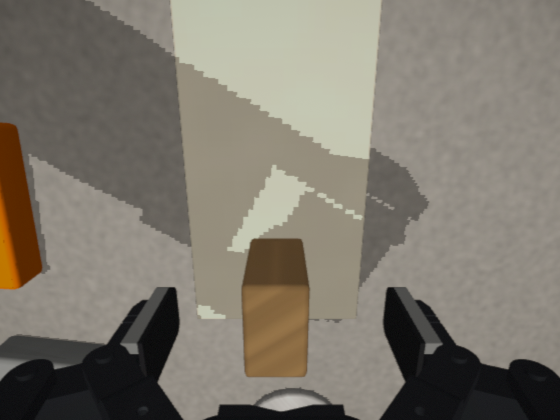

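The handle top is centred at column 275.5 and the fingers at about 281, with the edges parallel. I'll shift 2 mm towards the robot and grip.

```bash
python3 -m handwheel '[[[-1,-0.04,0,0,0],[1,0,0,0,0],[1,0,0,0,0],[1,0,0,0,0],[1,0,0,0,0],[1,0,0,0,0],[1,0,0,0,0],[1,0,0,0,0]]]' 60; python3 -m handwheel '[[[1,0,0,-0.02,0],[1,0,0,0,0],[1,0,0,0,0]]]'; python3 - <<'E'
from h import *
import pickle
for n in("top","side"):
    c=optics.capture(n);pickle.dump(c,open(n+"2.pkl","wb"))
s=ctrl.sense();print(s["eef_pos"],s["ee_rot"],s["force"],s["wrist_torque"])
E
```

```text
time_s: 9.05
eef_pos: [626.6, -139.3, 102.1]
ee_rot: [0.0, 0.657, 0.753, 0.0]
force: [0.1, 0.9, 2.6]
grip_width: 0.276
grip_force: 60.5
time_s: 9.35
eef_pos: [626.7, -139.5, 101.7]
ee_rot: [0.001, 0.657, 0.753, 0.0]
force: [-0.9, 0.7, 7.1]
grip_width: 0.271
grip_force: 61.5
[ 626.67900272 -139.49256248  101.77148985] [5.50362271e-04 6.57484089e-01 7.53468201e-01 2.02460681e-04] [-1.25972453  0.04567187  7.24682757] [ 0.25149196  0.30387867 -0.05964281]
```

```bash
python3 -m handwheel '[[[1,-0.007,0.05,0,0],[1,-0.014,0.1,0,0],[1,-0.014,0.1,0,0],[1,-0.014,0.1,0,0],[1,-0.014,0.1,0,0],[1,-0.014,0.1,0,0],[1,-0.014,0.1,0,0],[1,-0.014,0.1,0,0],[1,-0.014,0.1,0,0],[1,-0.007,0.05,0,0]]]'; python3 -m handwheel '[[[1,-0.007,0.05,0,0],[1,-0.014,0.1,0,0],[1,-0.014,0.1,0,0],[1,-0.014,0.1,0,0],[1,-0.014,0.1,0,0],[1,-0.014,0.1,0,0],[1,-0.014,0.1,0,0],[1,-0.014,0.1,0,0],[1,-0.014,0.1,0,0],[1,-0.007,0.05,0,0]]]'
```

```text
time_s: 10.45
eef_pos: [620.8, -95.7, 102.0]
ee_rot: [0.002, 0.657, 0.754, -0.0]
force: [0.3, -6.7, 6.2]
grip_width: 0.274
grip_force: 61.3
time_s: 11.45
eef_pos: [614.5, -50.7, 102.1]
ee_rot: [0.002, 0.657, 0.754, -0.0]
force: [0.7, -6.9, 7.3]
grip_width: 0.272
grip_force: 61.3
```

```bash
python3 -m handwheel '[[[1,-0.007,0.05,0,0],[1,-0.014,0.1,0,0],[1,-0.014,0.1,0,0],[1,-0.014,0.1,0,0],[1,-0.014,0.1,0,0],[1,-0.007,0.05,0,0],[1,0,0,0,0],[1,0,0,0,0]]]'; python3 - <<'E'
from h import *
import pickle
s=ctrl.sense();print(s["eef_pos"],s["ee_rot"],s["force"],s["wrist_torque"])
ims=[]
for n,(x,y) in(("top",(155,125)),("side",(235,120))):
    c=optics.capture(n);pickle.dump(c,open(n+"3.pkl","wb"))
    ims.append(cv2.resize(c["img"][y:y+80,x:x+66],None,fx=6,fy=6,interpolation=cv2.INTER_CUBIC))
cv2.imwrite("pics/m3.png",np.hstack(ims))
E
```

```text
time_s: 12.25
eef_pos: [611.1, -25.3, 102.0]
ee_rot: [0.002, 0.657, 0.754, 0.0]
force: [0.4, -4.0, 8.1]
grip_width: 0.274
grip_force: 61.3
[611.06930733 -25.33656681 102.03316983] [1.57423584e-03 6.57384164e-01 7.53553966e-01 5.39151252e-05] [ 0.36584978 -4.04089647  8.1107974 ] [-0.4617042   0.25002237  0.10021866]
```

View pics/m3.png

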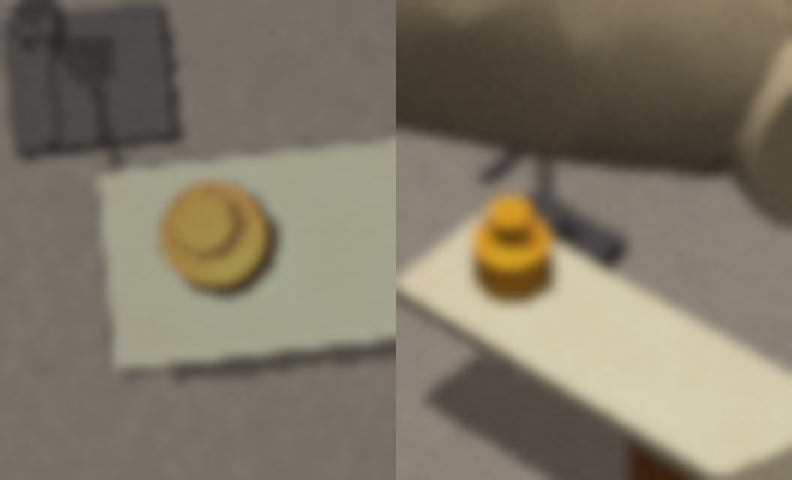

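The top part shows the board's free end from (100,178) to (116,368) and the finger tip at about (57,150). The side part shows the tip at (487,178) and the end corners at (398,285) and (478,213). The weight is upright.

```bash
python3 - <<'E'
from h import *
import pickle
t=pickle.load(open("top3.pkl","rb"));s=pickle.load(open("side3.pkl","rb"))
T=lambda x,y:ray(t,155+x/6,125+y/6,92)
S=lambda x,y:ray(s,235+(x-396)/6,120+y/6,92)
for nm,tip,a,b in(("top",T(57,150),T(100,178),T(116,368)),("side",S(487,178),S(478,213),S(398,285))):
  for ang in(97,98.5):
    r=np.radians(ang);u=np.array([np.cos(r),np.sin(r)]);print(nm,tip,a,b,ang,"gap",u@(tip-(a+b)/2), "far corner gap",u@(tip-a))
# finger line centre (top), several heights along finger
for p in[(55,80),(56,110),(57,140)]:print(T(*p))
print("brd edge dir",T(100,178)-T(380,140))
E
```

```text
top [617.9 285.7] [606.9 268.3] [531.  258.9] 97 gap 15.969765591591228 far corner gap 15.92974026110236
top [617.9 285.7] [606.9 268.3] [531.  258.9] 98.5 gap 14.621979905503895 far corner gap 15.582972500071612
side [621.1 286.1] [598.8 267.7] [531.2 253.5] 97 gap 18.473056701824945 far corner gap 15.545162832265566
side [621.1 286.1] [598.8 267.7] [531.2 253.5] 98.5 gap 16.92779655135772 far corner gap 14.901742017668976
[646.2 287.7]
[634.1 286.8]
[621.9 285.9]
brd edge dir [-17.6 110.1]
```

```bash
python3 -m handwheel '[[[1,-0.008,0.06,0,0],[1,-0.008,0.06,0,0],[1,-0.008,0.06,0,0],[1,-0.008,0.06,0,0],[1,-0.008,0.06,0,0],[1,0,0,0,0],[1,0,0,0,0],[1,0,0,0,0],[1,0,0,0,0]]]'; python3 - <<'E'
from h import *
import pickle
s=ctrl.sense();print(s["eef_pos"],s["ee_rot"],s["force"],s["wrist_torque"])
ims=[]
for n,(x,y) in(("top",(145,125)),("side",(220,125))):
    cs=[optics.capture(n) for _ in range(6)];c=cs[0];c["img"]=np.mean([k["img"] for k in cs],0).astype(np.uint8);pickle.dump(c,open(n+"4.pkl","wb"))
    ims.append(cv2.resize(c["img"][y:y+60,x:x+50],None,fx=8,fy=8,interpolation=cv2.INTER_CUBIC))
cv2.imwrite("pics/m4.png",cv2.convertScaleAbs(np.hstack(ims),alpha=1.5))
E
```

```text
time_s: 13.25
eef_pos: [609.1, -10.4, 102.0]
ee_rot: [0.002, 0.657, 0.754, 0.0]
force: [0.6, -5.3, 7.5]
grip_width: 0.274
grip_force: 61.3
[609.12486156 -10.44943974 102.04415128] [1.64399402e-03 6.57441532e-01 7.53503766e-01 6.40171500e-05] [ 0.6134364  -5.29489115  7.54850976] [-0.55196465  0.24272069  0.10929476]
```

View pics/m4.png

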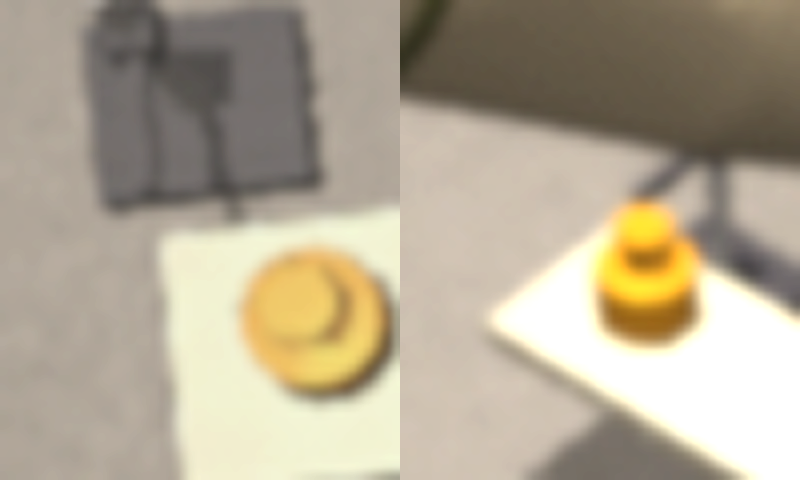

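```bash
python3 - <<'E'
from h import *
import pickle
t=pickle.load(open("top4.pkl","rb"));g=cv2.cvtColor(t["img"],cv2.COLOR_BGR2GRAY).astype(float)
for v in(138,141,144,147,149,150,151,152):print(v,g[v,155:176].astype(int))
for v in range(157,185,4):
  r=g[v,155:180];d=np.diff(r);i=d.argmax();w=d[i-1:i+2].clip(0);print(v,"edge",155+i+(w@[-.5,.5,1.5])/w.sum(), ray(t,155+i+(w@[-.5,.5,1.5])/w.sum(),v,92))
E
```

```text
138 [107  88  75  73  73  74  74  70  65  69  73  71  67  63  59  57  58  66
  71  74  76]
141 [109  92  78  74  74  75  75  73  67  65  71  76  76  76  73  64  56  60
  71  76  76]
144 [106  91  78  74  74  75  74  75  70  65  69  74  74  75  75  71  60  59
  69  74  75]
147 [111 103  85  75  74  74  75  73  68  65  70  75  75  75  74  70  59  53
  58  67  71]
149 [112 108  90  74  67  67  66  60  53  52  57  60  60  62  65  66  66  63
  58  62  72]
150 [112 108  93  75  63  62  65  68  68  69  72  74  76  80  85  89  92  89
  77  76  89]
151 [112 110 103  91  81  80  88  95  97  98 101 103 103 105 106 106 106 101
  86  79  91]
152 [112 112 111 107 103 103 107 110 110 111 112 114 114 114 113 111 110 107
  96  93 102]
157 edge 164.4787234042553 [601. 285.]
161 edge 165.4318181818182 [591.3 282.4]
165 edge 165.45833333333334 [581.7 281.9]
169 edge 165.61904761904762 [572.1 281.1]
173 edge 166.54 [562.5 278.5]
177 edge 166.41489361702128 [553.  278.4]
181 edge 166.80769230769232 [543.4 277.1]
```

The board end is at about 201.4 mm along the block axis. The finger's centre line is at 200–203 mm, well inside ±7 mm. The downward hold is about 7 N, and the board is level and still. I'll hold briefly and hand in.

```bash
python3 -m handwheel '[[[1,0,0,0,0],[1,0,0,0,0],[1,0,0,0,0],[1,0,0,0,0],[1,0,0,0,0]]]'; python3 -c "
from rig import ctrl
print(ctrl.finish_job())"
```

```text
time_s: 14.35
eef_pos: [609.1, -10.4, 102.0]
ee_rot: [0.002, 0.657, 0.754, 0.0]
force: [0.2, -4.7, 9.2]
grip_width: 0.269
grip_force: 61.3
the job is handed in; nothing more can be done
None
```

I handed the job in at 14.4 s with the knob turned to its zero stop and the board still held level. By camera its end is within about 2 mm of the mark; no verdict came back.

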